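Pack a tray of tins up to weight on the counter scale

TASK

Bring the tray on the dial scale up to weight: take tins one by one from the stock holder and set each down gently on the row in the tray, lying the same way and saddled in a gap between two tins (the first two in the gaps of the row, a third on top of those two), and stop as soon as the needle rests inside the marked sector of the dial. Leave any tin that is not needed in the holder, keep the bottom row in place, and do not disturb the tape or the other things on the counter.

Things in the scene. Friction and masses are not known exactly. Their poses are not given: they have to be found in the camera images.
- needle (a joint): needle of the scale's round white dial (rad), 0 with the tray empty, growing clockwise with load, 0.6 (one tick) per 250 g tin. The dial lies beyond the weighing plate from the robot, tilted up and away. The marked sector, a dark arc between two raised dark bars, spans 2.97 to 3.75; at least two tins are always missing at the start.
- tray (a point): centre of the floor of the pulp tray (120 x 225 mm, ribs and rims 12 mm high) fixed on the scale's plate; x points to the dial, y across the row of tins, z up; about 108 mm above the table at the start, sinking 4 mm per tin added on a damped spring (600 N/m), never turning. The row's tins lie along x in troughs, centres 36 mm above it at y = 62, 0, -62 mm.
- gap_l (a point): where the centre of a tin lies when saddled in the row's gap on the tray's +y side, 87 mm above the tray's floor at y = +31 mm; sinks with the tray, axes as the tray's
- gap_r (a point): the same for the gap on the -y side, y = -31 mm
- apex (a point): the same for a third tin saddled on the tins in those two gaps: 139 mm above the tray's floor at y = 0
- row_l_c (a point): tin of the bottom row in the scale's tray (+y end of the tray): lying plain steel tin, a cylinder 60 mm across and 64 mm long, about 250 g; the point is its centre, its x axis runs along the tin, but filled to an unknown weight, 175 to 325 g
- row_m_c (a point): tin of the bottom row in the scale's tray (middle of the tray): lying plain steel tin, a cylinder 60 mm across and 64 mm long, about 250 g; the point is its centre, its x axis runs along the tin, but filled to an unknown weight, 175 to 325 g
- row_r_c (a point): tin of the bottom row in the scale's tray (-y end of the tray): lying plain steel tin, a cylinder 60 mm across and 64 mm long, about 250 g; the point is its centre, its x axis runs along the tin, but filled to an unknown weight, 175 to 325 g
- tin_1_c (a point): loose tin in the holder: lying plain steel tin, a cylinder 60 mm across and 64 mm long, about 250 g; the point is its centre, its x axis runs along the tin
- tin_2_c (a point): loose tin in the holder: lying plain steel tin, a cylinder 60 mm across and 64 mm long, about 250 g; the point is its centre, its x axis runs along the tin
- tin_3_c (a point): loose tin in the holder: lying plain steel tin, a cylinder 60 mm across and 64 mm long, about 250 g; the point is its centre, its x axis runs along the tin
- holder_c (a point): stock holder, a fixed pulp slab 260 mm in x, 190 mm in y; the point is the centre of its upper face, 12 mm above the table. Four troughs along x, at x = +-62, y = +-40 mm: three hold tins, one the tape, centres 36 mm above this point. Ribs 12 mm high stop short of the tins' ends.
- tape: clear roll of packing tape, 60 mm across but only 26 mm wide, lying in one of the holder's troughs; origin at its centre, x along its axis; not to be used
- stapler: desk stapler, 130 x 34 x 41 mm, between scale and holder or close to them; origin at its underside's centre
- mug: white mug, 80 mm across, 95 mm high; origin at its underside's centre
- phone: black phone lying flat, 152 x 73 x 8 mm
- gel: white bottle, 60 mm across, 130 mm high; origin at its underside's centre
- carton: small closed carton, 130 x 100 x 70 mm; origin at its underside's centre
- pencup: pen cup, 80 mm across and 90 mm high (pens to 140 mm); origin at its underside's centre
Not all that is in view belongs to the job. Leave any blue or red look-alike of the part that bears row_l_c alone.

How it is judged (in metres and radians):
On the way, in this order (a step that is already met when the one before it is completed fails the run):
1. a first tin is saddled in one of the two gaps of the row ((((x of tin_1_c in the frame of tray between -0.015 and 0.015 m and y of tin_1_c in the frame of tray between 0.02 and 0.042 m and z of tin_1_c in the frame of tray between 0.0794 and 0.0954 m and angle between the x axis of tin_1_c and the x axis of tray, either way round below 0.2 rad) or (x of tin_2_c in the frame of tray between -0.015 and 0.015 m and y of tin_2_c in the frame of tray between 0.02 and 0.042 m and z of tin_2_c in the frame of tray between 0.0794 and 0.0954 m and angle between the x axis of tin_2_c and the x axis of tray, either way round below 0.2 rad) or (x of tin_3_c in the frame of tray between -0.015 and 0.015 m and y of tin_3_c in the frame of tray between 0.02 and 0.042 m and z of tin_3_c in the frame of tray between 0.0794 and 0.0954 m and angle between the x axis of tin_3_c and the x axis of tray, either way round below 0.2 rad)) or ((x of tin_1_c in the frame of tray between -0.015 and 0.015 m and y of tin_1_c in the frame of tray between -0.042 and -0.02 m and z of tin_1_c in the frame of tray between 0.0794 and 0.0954 m and angle between the x axis of tin_1_c and the x axis of tray, either way round below 0.2 rad) or (x of tin_2_c in the frame of tray between -0.015 and 0.015 m and y of tin_2_c in the frame of tray between -0.042 and -0.02 m and z of tin_2_c in the frame of tray between 0.0794 and 0.0954 m and angle between the x axis of tin_2_c and the x axis of tray, either way round below 0.2 rad) or (x of tin_3_c in the frame of tray between -0.015 and 0.015 m and y of tin_3_c in the frame of tray between -0.042 and -0.02 m and z of tin_3_c in the frame of tray between 0.0794 and 0.0954 m and angle between the x axis of tin_3_c and the x axis of tray, either way round below 0.2 rad)))), for 0.2 s.
2. tins are saddled in both gaps of the row (((x of tin_1_c in the frame of tray between -0.015 and 0.015 m and y of tin_1_c in the frame of tray between 0.02 and 0.042 m and z of tin_1_c in the frame of tray between 0.0794 and 0.0954 m and angle between the x axis of tin_1_c and the x axis of tray, either way round below 0.2 rad) or (x of tin_2_c in the frame of tray between -0.015 and 0.015 m and y of tin_2_c in the frame of tray between 0.02 and 0.042 m and z of tin_2_c in the frame of tray between 0.0794 and 0.0954 m and angle between the x axis of tin_2_c and the x axis of tray, either way round below 0.2 rad) or (x of tin_3_c in the frame of tray between -0.015 and 0.015 m and y of tin_3_c in the frame of tray between 0.02 and 0.042 m and z of tin_3_c in the frame of tray between 0.0794 and 0.0954 m and angle between the x axis of tin_3_c and the x axis of tray, either way round below 0.2 rad)) and ((x of tin_1_c in the frame of tray between -0.015 and 0.015 m and y of tin_1_c in the frame of tray between -0.042 and -0.02 m and z of tin_1_c in the frame of tray between 0.0794 and 0.0954 m and angle between the x axis of tin_1_c and the x axis of tray, either way round below 0.2 rad) or (x of tin_2_c in the frame of tray between -0.015 and 0.015 m and y of tin_2_c in the frame of tray between -0.042 and -0.02 m and z of tin_2_c in the frame of tray between 0.0794 and 0.0954 m and angle between the x axis of tin_2_c and the x axis of tray, either way round below 0.2 rad) or (x of tin_3_c in the frame of tray between -0.015 and 0.015 m and y of tin_3_c in the frame of tray between -0.042 and -0.02 m and z of tin_3_c in the frame of tray between 0.0794 and 0.0954 m and angle between the x axis of tin_3_c and the x axis of tray, either way round below 0.2 rad))), for 0.2 s.
At the end, for the whole second after the job is handed in: Needle at rest in the marked sector (2.97 to 3.75); tins in both gaps of the row, the third tin on those two or in the holder; tray tins within 15 mm lengthwise, 11 mm sideways, 8 mm in height and 0.2 rad of their places; the row in its troughs; all at rest (all of step 2 and value of joint needle between 2.97 and 3.75 rad and ((x of tin_1_c in the frame of holder_c between -0.11 and 0.11 m and y of tin_1_c in the frame of holder_c between -0.08 and 0.08 m and z of tin_1_c in the frame of holder_c between 0.028 and 0.044 m) or (x of tin_1_c in the frame of tray between -0.015 and 0.015 m and y of tin_1_c in the frame of tray between 0.02 and 0.042 m and z of tin_1_c in the frame of tray between 0.0794 and 0.0954 m and angle between the x axis of tin_1_c and the x axis of tray, either way round below 0.2 rad) or (x of tin_1_c in the frame of tray between -0.015 and 0.015 m and y of tin_1_c in the frame of tray between -0.042 and -0.02 m and z of tin_1_c in the frame of tray between 0.0794 and 0.0954 m and angle between the x axis of tin_1_c and the x axis of tray, either way round below 0.2 rad) or (x of tin_1_c in the frame of tray between -0.015 and 0.015 m and y of tin_1_c in the frame of tray between -0.011 and 0.011 m and z of tin_1_c in the frame of tray between 0.1308 and 0.1468 m and angle between the x axis of tin_1_c and the x axis of tray, either way round below 0.2 rad)) and ((x of tin_2_c in the frame of holder_c between -0.11 and 0.11 m and y of tin_2_c in the frame of holder_c between -0.08 and 0.08 m and z of tin_2_c in the frame of holder_c between 0.028 and 0.044 m) or (x of tin_2_c in the frame of tray between -0.015 and 0.015 m and y of tin_2_c in the frame of tray between 0.02 and 0.042 m and z of tin_2_c in the frame of tray between 0.0794 and 0.0954 m and angle between the x axis of tin_2_c and the x axis of tray, either way round below 0.2 rad) or (x of tin_2_c in the frame of tray between -0.015 and 0.015 m and y of tin_2_c in the frame of tray between -0.042 and -0.02 m and z of tin_2_c in the frame of tray between 0.0794 and 0.0954 m and angle between the x axis of tin_2_c and the x axis of tray, either way round below 0.2 rad) or (x of tin_2_c in the frame of tray between -0.015 and 0.015 m and y of tin_2_c in the frame of tray between -0.011 and 0.011 m and z of tin_2_c in the frame of tray between 0.1308 and 0.1468 m and angle between the x axis of tin_2_c and the x axis of tray, either way round below 0.2 rad)) and ((x of tin_3_c in the frame of holder_c between -0.11 and 0.11 m and y of tin_3_c in the frame of holder_c between -0.08 and 0.08 m and z of tin_3_c in the frame of holder_c between 0.028 and 0.044 m) or (x of tin_3_c in the frame of tray between -0.015 and 0.015 m and y of tin_3_c in the frame of tray between 0.02 and 0.042 m and z of tin_3_c in the frame of tray between 0.0794 and 0.0954 m and angle between the x axis of tin_3_c and the x axis of tray, either way round below 0.2 rad) or (x of tin_3_c in the frame of tray between -0.015 and 0.015 m and y of tin_3_c in the frame of tray between -0.042 and -0.02 m and z of tin_3_c in the frame of tray between 0.0794 and 0.0954 m and angle between the x axis of tin_3_c and the x axis of tray, either way round below 0.2 rad) or (x of tin_3_c in the frame of tray between -0.015 and 0.015 m and y of tin_3_c in the frame of tray between -0.011 and 0.011 m and z of tin_3_c in the frame of tray between 0.1308 and 0.1468 m and angle between the x axis of tin_3_c and the x axis of tray, either way round below 0.2 rad)) and x of row_l_c in the frame of tray between -0.015 and 0.015 m and y of row_l_c in the frame of tray between 0.051 and 0.073 m and z of row_l_c in the frame of tray between 0.028 and 0.044 m and angle between the x axis of each of row_l_c, row_m_c, row_r_c and the x axis of tray, either way round below 0.2 rad and x of row_m_c in the frame of tray between -0.015 and 0.015 m and y of row_m_c in the frame of tray between -0.011 and 0.011 m and z of row_m_c in the frame of tray between 0.028 and 0.044 m and x of row_r_c in the frame of tray between -0.015 and 0.015 m and y of row_r_c in the frame of tray between -0.073 and -0.051 m and z of row_r_c in the frame of tray between 0.028 and 0.044 m and linear speed of each of tin_1, tin_2, tin_3 below 0.02 m/s); the robot touches nothing.
It fails at once if the scale is struck: a tin dropped or slammed on it (needle faster than 15 rad/s) (velocity of joint needle above 15 rad/s).
It fails at once if the tape or another bystander is moved by more than 30 mm (distance of any of tape, stapler, mug, phone, gel, carton, pencup from where it was at the start of the episode above 0.03 m).
It also fails if it takes over 72 s, if anything falls off the work surface, if the arm or the gripper's body presses on something with over 40 N, if the wrist force passes 120 N, or if a joint passes its speed limit or range.

ROBOT

A 6-joint arm with a two-finger parallel gripper is mounted at the origin on the work surface. World frame = base frame: x ahead of the robot, y to its left, z up, the work surface at z = 0. Lengths are in mm, angles in rad, forces in N, time in s.
With the tool pointing down it reaches from about 300 to 775 mm from the base axis. Payload 14.6 kg.
Tool frame: the origin (TCP) lies where the fingers leave the gripper's body, on its centre line; the fingertips stand 97 mm ahead of it and the grasp point (between the pads) lies ahead of it (grip_depth is the z of the grasp point in the tool frame, in mm); z points along the fingers, y is the line along which they close (so a half turn about z gives the same grasp; the last joint's range is limited). The gripper opens to 94 mm and grips with 3 to 60 N. Pads are 16 mm wide; open, the fingers measure 119 mm over their backs; the gripper's body (75 mm by 177 mm) begins 78 mm behind the grasp point.
Start: joints at [-1.333, 0.3, 1.521, -0, 1.321, -0.067], TCP at [165.049, -524.641, 302.646] pointing down, gripper open.
Joint ranges: [-3.03, 3.03], [-0.79, 2.21], [0.23, 2.52], [-1.04, 4.18], [0, 3.07], [-2.55, 2.55]. Speed limits (rad/s): [2.22, 2.22, 2.57, 3.14, 3.14, 3.14].

INTERFACE

Orientations are given as [roll, pitch, yaw] about the fixed x, y, z axes, in that order (R = Rz(yaw) Ry(pitch) Rx(roll)).
In Python, from cell import read_state, camera, sign_off, regions_of, spot_point, grip_depth gives the robot as it stands. The module is installed in compiled form; this text tells all that it offers.
- The arm moves only by the tool send_rows, never from a script. Its argument "series" is a list of rows, each a list of 3 entries, a list of its own where there are three numbers: the shift along the world's x, y, z in mm, then the turn about the world's z in degrees, then the closure, from -1 (fully open) to 1 (shut), so that 0 is half open. A call has 1 to 12 rows; each row shifts and turns the commanded pose from where the row before left it; what a row does not reach is not made up. A row lasts 1/10 s, in which the tool goes at most 50 mm and 8.59 degrees, less where a joint would pass 70% of its speed; a pose out of reach is approached as far as the arm can. A call is refused whole if a number of a shift passes 50 or a number of a turn 8.59, either way. A call with a gripper value outside its range is refused whole. The fingers move at their own pace and stop on an object; "squeeze" is the grip in N (left out, the last holds). Time passes only in rows, so rows that do not move let the fingers close. It gives the time, the measured TCP pose, the force, the opening and the grip force at its end, in the units of the state.
- read_state(): the state, without advancing time (a new reading comes with each control period).
- camera(name): name is "side" or "top" or "wrist"; returns a dict with "color" (400x640x3 uint8, blue, green, red), "fx", "fy", "cx", "cy" (pixels), "dist" ([k1, k2, p1, p2, k3] as OpenCV has them; the pictures are not rectified), "camera_from_world" (4x4, takes a point from world to camera coordinates). Camera axes: x right, y down, z forward; pixel columns grow to the right and rows downward; lengths in mm; the calibration is good to about 2 mm. A picture is of the moment at which its call begins. There is no depth.
- sign_off(): hands the job in; it is judged then, once.
Trained networks look in a picture, given as the dict that the camera call returned (one of the last four; its "shot" number tells which), for a name from the list of things; names that differ only in an ending like _2 or _b are one class to them, and where a whole thing is asked for, a point or a joint stands for the part that bears it (a point fixed in the world has none). Each returns a list of dicts, best first, with "confidence" (0 to 1); they miss things now and then, are a little off and sometimes report something else, mostly with a low value. They report only what shows in the picture. A call takes as long as a camera call. They do not tell look-alikes from the thing itself.
- regions_of(thing, picture): "mask" (400x640 bool, what is visible of it).
- spot_point(thing, picture): "point" ([x, y, z] in mm, in the coordinates of the camera as it stood for that picture, good to about 4 mm: a listed point, or the origin of a listed thing).
The state is a dict: "clock": time; "joints": joint angles; "qd": joint speeds; "effort": joint torques, N m; "eef_pos": TCP position; "eef_rot": TCP orientation; "wrist_force": force on the tool from outside, world axes, zero at the start; "moment": the same for the moment, N m; "finger_gap": finger opening in mm; "finger_force": force on a finger pad.
Only numpy, scipy, OpenCV 4.12 (cv2) and the standard library are available. Lean on these libraries where they do the work, as an engineer would, in place of code of your own. Each camera call takes 0.05 s, during which the arm holds its last target. There are 200 camera calls.

## Working session

There is one attempt and no reset: what is moved stays moved. The work goes in short steps, Python scripts to look and compute and a tool call to move; the robot and the scene stay as the last step left them, time stands still between calls to the robot, and variables do not carry over. Pictures are saved under pics/ and viewed, at most 10 in all, crops included, and the job is handed in when it is done.

Besides the shell and the picture viewer there is one more tool, called after "Call:" by a JSON object that holds its "op" and its "data". send_rows: Moves the arm, as the interface text tells. Its arguments: {"type":"object","properties":{"series":{"type":"array"},"squeeze":{"type":"number"}},"required":["series"]}

```bash
mkdir -p pics; cat > h.py <<'E'
import numpy as np, cv2
from cell import *
def world(p,pic):
    M=np.linalg.inv(pic["camera_from_world"]); return (M@np.r_[p,1])[:3]
def pix(w,pic):
    c=(pic["camera_from_world"]@np.r_[w,1])[:3]
    K=np.array([[pic["fx"],0,pic["cx"]],[0,pic["fy"],pic["cy"]],[0,0,1.]])
    return cv2.projectPoints(c.reshape(1,3),np.zeros(3),np.zeros(3),K,np.array(pic["dist"],float))[0].ravel()
def spots(names,pic,mn=0.2):
    for n in names:
        for r in spot_point(n,pic):
            if r["confidence"]>mn:
                w=world(r["point"],pic); print(n,round(r["confidence"],2),w.round(0),pix(w,pic).round(0))
E
python3 - <<'E'
from h import *
print(read_state(),grip_depth)
ims=[]
for c in ["top","side"]:
    p=camera(c); cv2.imwrite(f"pics/{c}0.png",p["color"]); print(c, np.linalg.inv(p["camera_from_world"])[:3,3])
    spots(["tin_1_c","row_l_c","holder_c","tray","gap_l","gap_r","tape","stapler","mug","gel","carton","pencup","phone"],p)
E
```

```text
{'clock': 0.0, 'joints': array([-1.33259893e+00,  3.00490349e-01,  1.52160867e+00,  4.01814944e-05,
        1.32071839e+00, -6.66060119e-02]), 'qd': array([ 0.0005493 ,  0.00166676, -0.0010373 ,  0.00282716,  0.00078052,
       -0.00044521]), 'effort': array([ 2.77503794e-03, -5.31803370e+01, -3.52734661e+01,  7.09142187e-02,
        2.44354480e-02, -1.05871582e-04]), 'eef_pos': array([ 165.02058053, -524.49149656,  302.0640393 ]), 'eef_rot': array([-3.14037321e+00, -1.20348322e-04,  3.04793367e-01]), 'wrist_force': array([ 0.49944306,  0.21208758, -0.11034404]), 'moment': array([0.00380998, 0.02270767, 0.03841569]), 'finger_force': 0.0, 'finger_gap': 94.02137928912758} 78.39999999999999
top [ 376.35603387    8.51204261 1388.76908805]
tin_1_c 0.57 [549. 206.  51.] [275. 207.]
tin_1_c 0.34 [ 547. -536.    6.] [470. 212.]
row_l_c 0.78 [687. -45.  33.] [343. 173.]
row_l_c 0.65 [ 320. -184.   30.] [380. 271.]
row_l_c 0.62 [ 496. -168.  143.] [379. 221.]
holder_c 0.61 [496. 256.  15.] [263. 222.]
tray 0.88 [ 492. -231.  109.] [396. 223.]
tray 0.74 [432. 225.  45.] [269. 239.]
gap_l 0.84 [
[... 801 characters left out ...]
 [688. -45.  27.] [281. 213.]
row_l_c 0.63 [ 499. -172.  146.] [343. 183.]
holder_c 0.74 [ 494. -201.  199.] [349. 166.]
holder_c 0.73 [501. 254.  12.] [289. 294.]
tray 0.64 [445. 305.  49.] [297. 305.]
tray 0.58 [ 492. -231.  108.] [351. 181.]
gap_l 0.93 [ 490. -200.  197.] [349. 167.]
gap_l 0.58 [ 503. -264.  196.] [353. 156.]
gap_r 0.93 [ 490. -200.  197.] [349. 167.]
gap_r 0.58 [ 503. -264.  196.] [353. 156.]
tape 0.72 [568. 286.  50.] [264. 287.]
stapler 0.71 [502.  -5.   2.] [323. 241.]
mug 0.88 [410. 507.  -1.] [276. 374.]
gel 0.84 [ 396. -509.   -2.] [397. 168.]
carton 0.92 [578. 512.   5.] [224. 351.]
pencup 0.8 [385.  -3.   2.] [353. 252.]
phone 0.89 [ 542. -539.    5.] [367. 154.]
```

```bash
python3 - <<'E'
import cv2
p=cv2.imread("pics/top0.png")[130:310,170:490]
cv2.imwrite("pics/topc.png",cv2.resize(p,None,fx=2.5,fy=2.5,interpolation=cv2.INTER_CUBIC))
E
```

```text
(no output)
```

View pics/topc.png

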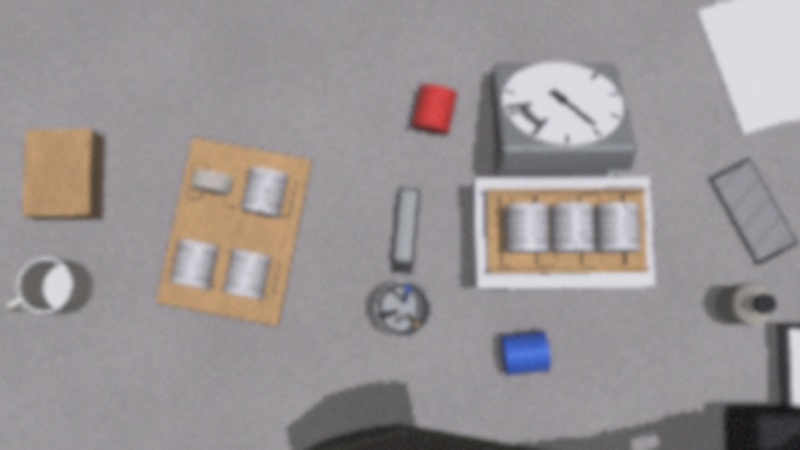

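The crop shows three steel tins in the holder at full-frame pixels (276,206), (248,235) and (269,239), with the tape at (255,202). Three row tins lie in the tray at about (381,221), (399,221) and (417,221). Possible mix-ups are the red tin (343,173), the blue tin (380,271) and the tape, and I'm leaving all of them alone. The tins will be gripped by their end faces (tool yaw about 90°), because saddled neighbours leave no room at the sides.

Call:
{"op": "send_rows", "data": {"series": [[[25,20,25],8.1,-1],[[35,30,25],8.1,-1],[[35,35,20],8.1,-1],[[35,35,20],8.1,-1],[[35,35,20],8.1,-1],[[35,35,10],8.1,-1],[[35,35,0],8.1,-1],[[35,35,0],8.1,-1],[[20,30,0],7,-1],[[0,0,0],0,-1],[[0,0,0],0,-1]], "squeeze": 20}}

```text
clock: 2.5
eef_pos: [446.6, -242.7, 417.5]
eef_rot: [-3.141, 0.0, 1.558]
wrist_force: [-0.2, -0.6, 0.3]
finger_gap: 94.3
finger_force: 0.0
```

```bash
python3 - <<'E'
from h import *
s=read_state(); print(s["eef_pos"],np.degrees(s["eef_rot"]),s["joints"])
p=camera("wrist"); cv2.imwrite("pics/w1.png",p["color"]); print(np.linalg.inv(p["camera_from_world"]).round(2))
spots(["row_l_c","gap_l","tray"],p)
E
```

```text
[ 446.61093542 -242.66563748  417.54609636] [-1.79991669e+02  5.77714421e-03  8.92901319e+01] [-5.69737025e-01  1.42895057e-01  1.44847044e+00 -1.62515074e-04
  1.55029723e+00 -5.57344145e-01]
[[ 1.0000e+00 -1.0000e-02 -0.0000e+00  4.4803e+02]
 [-1.0000e-02 -9.7000e-01 -2.5000e-01 -1.7049e+02]
 [-0.0000e+00  2.5000e-01 -9.7000e-01  4.9987e+02]
 [ 0.0000e+00  0.0000e+00  0.0000e+00  1.0000e+00]]
row_l_c 0.95 [ 321. -185.   30.] [226. 128.]
row_l_c 0.67 [ 496. -170.  146.] [370. 114.]
row_l_c 0.66 [688. -49.  31.] [510.  16.]
gap_l 0.8 [ 497. -205.  198.] [379. 156.]
```

View pics/w1.png

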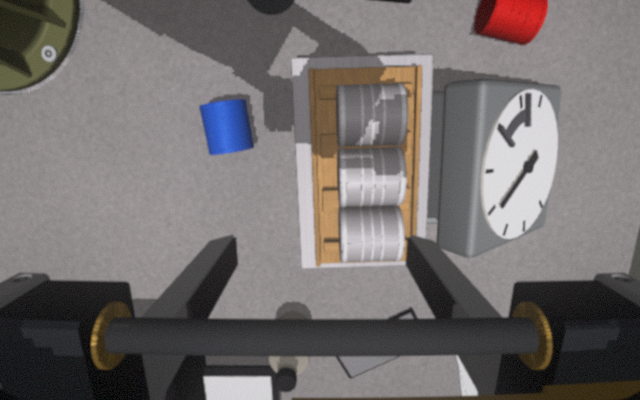

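The wrist view shows the row tins at (372,114), (372,178) and (372,235). The dial box is to the right at about x 445–555, with the needle pointing lower left. I'll check tray yaw and dial height by projection, then move to the holder.

```bash
python3 - <<'E'
from h import *
p=camera("wrist")
for yaw in (-3,0,3):
    R=cv2.Rodrigues(np.array([0,0,np.radians(yaw)]))[0]; o=np.array([495,-231.5,108])
    print(yaw,[pix(o+R@np.array(q),p).round(0).tolist() for q in [(-32,92,36),(32,92,36),(-32,-92,36),(32,-92,36),(-60,112,12),(60,112,12),(60,-100,12),(-60,-100,12)]])
for r in regions_of("needle",p): 
    v,u=np.where(r["mask"]); print("needle",r["confidence"],u.min(),u.max(),v.min(),v.max())
# dial top edge height: pixels of far (right) box edge seen in wrist and top
import glob
E
```

```text
-3 [[342.0, 79.0], [407.0, 82.0], [333.0, 255.0], [391.0, 257.0], [314.0, 60.0], [430.0, 66.0], [410.0, 256.0], [308.0, 252.0]]
0 [[337.0, 81.0], [402.0, 80.0], [337.0, 256.0], [395.0, 256.0], [309.0, 63.0], [424.0, 62.0], [414.0, 253.0], [313.0, 255.0]]
3 [[332.0, 83.0], [397.0, 79.0], [342.0, 258.0], [400.0, 254.0], [303.0, 67.0], [419.0, 59.0], [419.0, 251.0], [317.0, 257.0]]
needle 0.83 502 538 151 205
```

Call:
{"op": "send_rows", "data": {"series": [[[0,45,0],0,-1],[[0,45,0],0,-1],[[0,45,0],-3,-1],[[0,45,0],-3,-1],[[0,45,0],-3,-1],[[0,45,0],0,-1],[[0,45,0],0,-1],[[0,45,0],0,-1],[[0,30,0],0,-1],[[0,0,0],0,-1],[[0,0,0],0,-1]]}}

```text
clock: 3.9
eef_pos: [446.5, 146.8, 417.5]
eef_rot: [-3.141, 0.0, 1.401]
wrist_force: [-0.4, -0.1, -0.1]
finger_gap: 94.6
finger_force: 0.0
```

```bash
python3 - <<'E'
from h import *
s=read_state(); print(s["eef_pos"],np.degrees(s["eef_rot"]),s["joints"])
p=camera("wrist"); cv2.imwrite("pics/w2.png",p["color"])
spots(["tin_1_c","holder_c","tape"],p)
E
```

```text
[446.45151959 146.79699815 417.47160842] [-1.79989949e+02  1.54756321e-02  8.02871088e+01] [ 2.39781596e-01  5.29875349e-02  1.54689744e+00 -1.78051568e-04
  1.54197610e+00  4.09308705e-01]
holder_c 0.67 [494. 258.   7.] [342.  81.]
holder_c 0.52 [386.  -3.  -0.] [299. 266.]
tape 0.79 [568. 284.  47.] [400.  45.]
tape 0.34 [491. 258.   6.] [340.  81.]
```

View pics/w2.png

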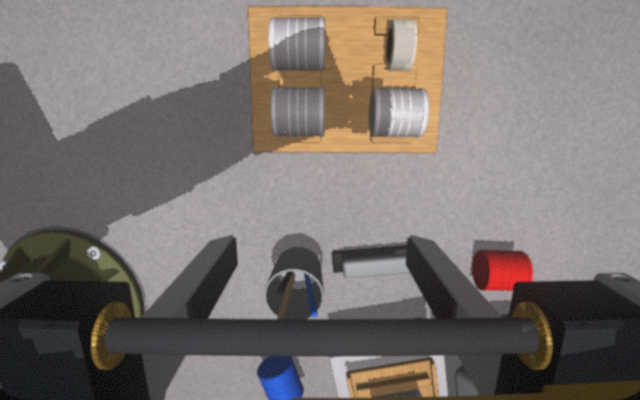

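The wrist view shows the holder with tins at (298,43), (298,112) and (399,112) and the tape at (401,45). That matches a holder centre of about (498.5, 255) and a yaw of about -10°. I'll take the near-right tin first, at about (551, 206).

Call:
{"op": "send_rows", "data": {"series": [[[30,20,-30],0,-1],[[35,20,-35],0,-1],[[35,20,-40],0,-1],[[4,0,-40],0,-1],[[0,0,-40],0,-1],[[0,0,-30],0,-1],[[0,0,-20],0,-1],[[0,0,0],0,-1],[[0,0,0],0,-1]]}}

```text
clock: 5.0
eef_pos: [544.5, 202.8, 190.4]
eef_rot: [3.141, -0.0, 1.4]
wrist_force: [0.2, 1.1, 0.7]
finger_gap: 93.5
finger_force: 0.0
```

```bash
python3 - <<'E'
from h import *
s=read_state(); print(s["eef_pos"],np.degrees(s["eef_rot"]))
p=camera("wrist"); cv2.imwrite("pics/w3.png",p["color"])
R=cv2.Rodrigues(np.array([0,0,np.radians(-10)]))[0]
print([pix(np.array([551,206,48])+R@np.array([a,0,0]),p).round() for a in(-32,32)])
spots(["tin_1_c","tape"],p)
E
```

```text
[544.47100561 202.77529805 190.40537356] [ 1.79971196e+02 -1.42050698e-02  8.02079318e+01]
[array([282., 218.]), array([376., 219.])]
tape 0.78 [567. 281.  50.] [335. 100.]
```

View pics/w3.png

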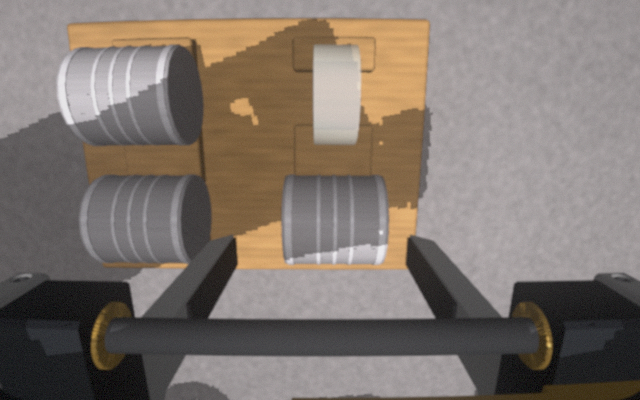

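The tin to take is centred at (336,219), slightly right of the tool centre (322), which is about +9 mm. I'll correct for that, descend and grip.

Call:
{"op": "send_rows", "data": {"series": [[[9,2,-15],0,-1],[[0,0,-20],0,-1],[[0,0,-20],0,-1],[[0,0,-8],0,-1],[[0,0,0],0,0],[[0,0,0],0,0.6],[[0,0,0],0,0.6],[[0,0,0],0,0.6],[[0,0,0],0,0.6],[[0,0,0],0,0.6]], "squeeze": 20}}

```text
clock: 6.15
eef_pos: [553.3, 205.4, 127.3]
eef_rot: [3.141, -0.0, 1.401]
wrist_force: [-0.5, -0.3, 5.8]
finger_gap: 63.9
finger_force: 20.0
```

Call:
{"op": "send_rows", "data": {"series": [[[0,0,15],0,0.6],[[0,0,35],0,0.6],[[0,0,45],0,0.6],[[0,0,45],0,0.6],[[0,-20,45],0,0.6],[[-8,-35,30],2,0.6],[[-8,-40,10],2,0.6],[[-8,-40,0],2,0.6],[[-8,-40,0],2,0.6],[[-8,-40,0],2,0.6],[[-8,-40,0],0,0.6],[[-8,-40,0],0,0.6]], "squeeze": 30}}

```text
clock: 7.35
eef_pos: [496.1, -91.1, 352.3]
eef_rot: [3.141, 0.0, 1.576]
wrist_force: [0.5, -0.1, -2.7]
finger_gap: 64.1
finger_force: 30.0
```

Call:
{"op": "send_rows", "data": {"series": [[[0,-40,0],0,0.6],[[0,-30,0],0,0.6],[[0,-25,0],0,0.6],[[0,-15,0],0,0.6],[[0,0,0],0,0.6],[[0,0,0],0,0.6]]}}

```text
clock: 7.95
eef_pos: [497.0, -199.1, 351.7]
eef_rot: [-3.141, -0.0, 1.575]
wrist_force: [0.1, 0.8, -1.3]
finger_gap: 63.9
finger_force: 30.0
```

```bash
python3 - <<'E'
from h import *
s=read_state(); print(s["eef_pos"],np.degrees(s["eef_rot"]),s["wrist_force"],s["finger_gap"])
for c in("wrist","top","side"):
    p=camera(c); cv2.imwrite(f"pics/{c}4.png",p["color"]);print(c)
    spots(["tin_1_c","gap_l","tray"],p)
E
```

```text
[ 496.96723793 -199.11996889  351.72164707] [-1.79990208e+02 -2.12086666e-02  9.02633505e+01] [ 0.07211992  0.84386284 -1.34516953] 63.94485122926645
wrist
tin_1_c 0.68 [ 498. -198.  277.] [321. 265.]
top
tin_1_c 0.5 [ 399. -504.    1.] [462. 251.]
gap_l 0.29 [447. 305.  45.] [248. 235.]
side
tin_1_c 0.86 [ 494. -199.  274.] [349. 149.]
gap_l 0.79 [ 496. -203.  199.] [348. 166.]
gap_l 0.68 [ 499. -265.  197.] [354. 156.]
tray 0.95 [ 495. -231.  110.] [351. 181.]
tray 0.62 [409. 510.   0.] [276. 374.]
tray 0.58 [ 502. -264.  197.] [353. 156.]
tray 0.36 [501.  -5.   4.] [323. 241.]
```

View pics/wrist4.png

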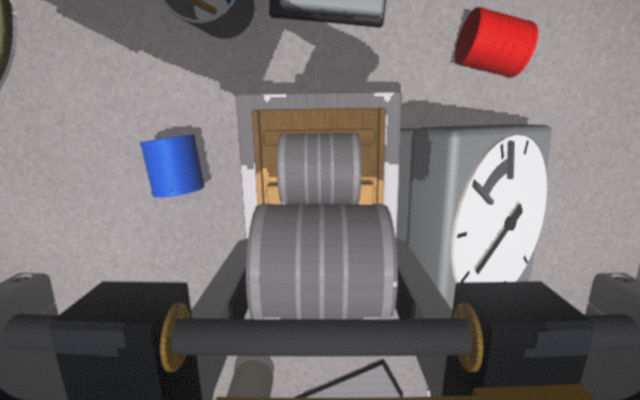

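The held tin at (321,265) lines up with the row tin at (319,168). Before going lower I'll check that the gripper body clears the dial box, by triangulating its near top edge.

```bash
python3 - <<'E'
from h import *
t=camera("top"); w=camera("wrist")
def tri(a,b):
    P=[];x=[]
    for c,q in((t,a),(w,b)):
        K=np.array([[c["fx"],0,c["cx"]],[0,c["fy"],c["cy"]],[0,0,1.]])
        x.append(cv2.undistortPoints(np.array([[q]],float),K,np.array(c["dist"],float)).reshape(2,1)); P.append(c["camera_from_world"][:3].astype(float))
    X=cv2.triangulatePoints(P[0],P[1],*x).ravel(); return X[:3]/X[3]
print(tri((369,190),(463,129)), tri((394,168),(513,222)))
E
```

```text
[ 596.09606317 -132.10026411  184.64969312] [ 689.95321361 -228.11219018  107.78666741]
```

Call:
{"op": "send_rows", "data": {"series": [[[0,-2,-20],0,0.6],[[0,0,-20],0,0.6],[[0,0,-15],0,0.6],[[0,0,-8],0,0.6],[[0,0,-4],0,0.6],[[0,0,-3],0,0.6],[[0,0,-2],0,0.6],[[0,0,-2],0,0.6],[[0,0,0],0,0.6],[[0,0,0],0,0.6]]}}

```text
clock: 9.65
eef_pos: [497.1, -201.7, 277.8]
eef_rot: [3.141, 0.0, 1.575]
wrist_force: [-0.7, -0.1, -1.7]
finger_gap: 63.8
finger_force: 30.0
```

Call:
{"op": "send_rows", "data": {"series": [[[0,1,-2],0,0.6],[[0,0,-2],0,0.6],[[0,0,0],0,0.6],[[0,0,0],0,0.6]]}}

```text
clock: 10.05
eef_pos: [497.0, -200.8, 273.6]
eef_rot: [3.141, 0.0, 1.575]
wrist_force: [1.0, -1.3, -0.8]
finger_gap: 63.7
finger_force: 30.0
```

Call:
{"op": "send_rows", "data": {"series": [[[0,0,-2],0,0.6],[[0,0,-1],0,0.6],[[0,0,0],0,0.6],[[0,0,0],0,0.6]]}}

```text
clock: 10.45
eef_pos: [497.0, -200.8, 270.6]
eef_rot: [3.142, 0.0, 1.575]
wrist_force: [-0.6, -0.8, 1.3]
finger_gap: 63.9
finger_force: 30.0
```

```bash
python3 - <<'E'
from h import *
F=[]
for i in range(6):
    camera("wrist"); F.append(read_state()["wrist_force"])
print(np.mean(F,0))
spots(["tin_1_c","tray"],camera("side"))
E
```

```text
[-0.64784332 -1.9211473   0.82874299]
tin_1_c 0.65 [ 496. -199.  194.] [348. 168.]
tin_1_c 0.47 [501.  -8.   4.] [324. 240.]
tin_1_c 0.38 [447. 307.  50.] [296. 305.]
tin_1_c 0.26 [388.  -6.   1.] [353. 251.]
tray 0.97 [ 493. -231.  102.] [351. 182.]
```

Force has gone from about -2 N to about +1 N, so the tin is resting in the gap. Releasing.

Call:
{"op": "send_rows", "data": {"series": [[[0,0,0],0,-0.45],[[0,0,0],0,-0.6],[[0,0,0],0,-0.8],[[0,0,0],0,-0.8],[[0,0,10],0,-0.8],[[0,0,25],0,-0.8],[[0,0,40],0,-0.8],[[0,20,40],0,-0.8],[[0,20,30],0,-1],[[0,0,0],0,-1]]}}

```text
clock: 11.9
eef_pos: [497.2, -159.2, 420.8]
eef_rot: [3.134, 0.003, 1.577]
wrist_force: [-0.2, -0.6, 0.1]
finger_gap: 93.7
finger_force: 0.0
```

```bash
python3 - <<'E'
from h import *
s=read_state(); print(s["eef_pos"],s["clock"])
for c in("wrist","side","top"):
    p=camera(c); cv2.imwrite(f"pics/{c}5.png",p["color"]);print(c)
    spots(["tin_1_c","gap_l","tray"],p,.4)
E
```

```text
[ 497.17338103 -159.17738086  420.83250533] 11.9
wrist
tin_1_c 0.81 [ 494. -201.  192.] [316. 238.]
side
tin_1_c 0.53 [ 499. -200.  192.] [347. 168.]
gap_l 0.83 [ 495. -202.  194.] [348. 167.]
gap_l 0.7 [ 501. -265.  195.] [354. 157.]
tray 0.97 [ 490. -232.  103.] [352. 182.]
top
```

View pics/wrist5.png

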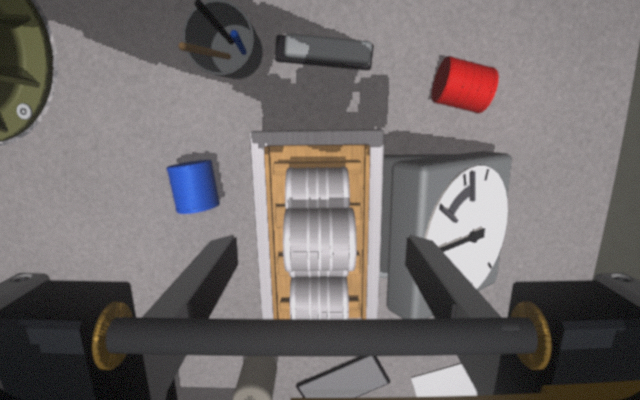

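The first tin is saddled at (318,240) in the left gap, and the needle has moved clockwise. Next is the second tin, the near-left one in the holder at about (432, 226).

Call:
{"op": "send_rows", "data": {"series": [[[0,30,0],0,-1],[[-8,45,0],-2,-1],[[-8,45,0],-2,-1],[[-8,45,0],-2,-1],[[-8,45,0],-2,-1],[[-8,45,-20],-2,-1],[[-8,45,-40],0,-1],[[-8,45,-45],0,-1],[[-8,35,-45],0,-1],[[0,5,-40],0,-1],[[0,0,-30],0,-1],[[0,0,0],0,-1]], "squeeze": 20}}

```text
clock: 13.7
eef_pos: [436.0, 201.6, 215.2]
eef_rot: [-3.136, 0.003, 1.401]
wrist_force: [-0.7, 0.1, 0.1]
finger_gap: 93.9
finger_force: 0.0
```

Call:
{"op": "send_rows", "data": {"series": [[[0,0,0],0,-1]]}}

```text
clock: 13.8
eef_pos: [437.6, 201.8, 219.4]
eef_rot: [3.141, -0.0, 1.401]
wrist_force: [-0.0, -0.4, 0.7]
finger_gap: 94.2
finger_force: 0.0
```

```bash
python3 - <<'E'
from h import *
s=read_state(); print(s["eef_pos"],np.degrees(s["eef_rot"]))
p=camera("wrist"); cv2.imwrite("pics/w6.png",p["color"])
R=cv2.Rodrigues(np.array([0,0,np.radians(-10)]))[0]
print([pix(np.array([432,226,63])+R@np.array([a,0,0]),p).round() for a in(-32,32)])
spots(["tin_1_c","tape"],p)
E
```

```text
[437.58050019 201.83504067 219.39087221] [ 1.79990200e+02 -7.30901785e-03  8.02545887e+01]
[array([261., 187.]), array([352., 188.])]
```

View pics/w6.png

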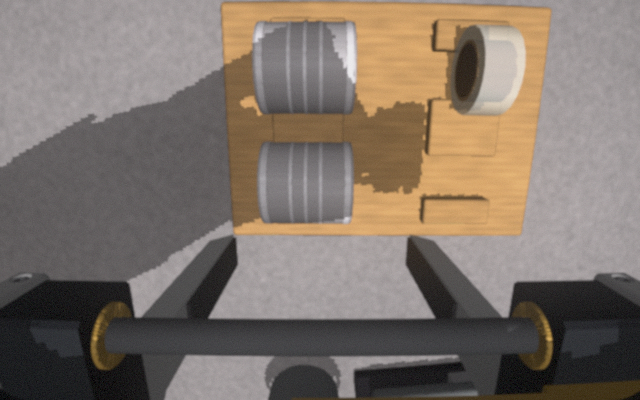

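The target tin is centred at (306,183), which agrees with the projected (432, 226). Descending and gripping.

Call:
{"op": "send_rows", "data": {"series": [[[-5,20,-10],0,-1],[[-1,5,-25],0,-1],[[0,0,-25],0,-1],[[0,0,-20],0,-1],[[0,0,-12],0,-1],[[0,0,0],0,-1],[[0,0,0],0,0.6],[[0,0,0],0,0.6],[[0,0,0],0,0.6],[[0,0,0],0,0.6],[[0,0,0],0,0.6]], "squeeze": 20}}

```text
clock: 15.05
eef_pos: [431.4, 226.9, 126.9]
eef_rot: [3.141, -0.0, 1.401]
wrist_force: [0.0, -0.8, 3.4]
finger_gap: 64.5
finger_force: 20.0
```

Call:
{"op": "send_rows", "data": {"series": [[[0,0,15],0,0.6],[[0,0,35],0,0.6],[[0,0,45],0,0.6],[[0,0,45],0,0.6],[[0,-15,45],0,0.6],[[8,-30,45],2,0.6],[[8,-40,15],2,0.6],[[8,-40,0],2,0.6],[[8,-40,0],2,0.6],[[8,-40,0],2,0.6],[[8,-40,0],0,0.6],[[8,-40,0],0,0.6]], "squeeze": 30}}

```text
clock: 16.25
eef_pos: [486.4, -57.3, 367.5]
eef_rot: [-3.141, -0.0, 1.575]
wrist_force: [-0.0, 1.2, -2.4]
finger_gap: 64.0
finger_force: 30.0
```

Call:
{"op": "send_rows", "data": {"series": [[[8,-40,0],0,0.6],[[2,-40,0],0,0.6],[[0,-40,0],0,0.6],[[0,-40,0],0,0.6],[[0,-25,0],0,0.6],[[0,-15,0],0,0.6],[[0,-5,0],0,0.6],[[0,0,0],0,0.6],[[0,0,0],0,0.6]]}}

```text
clock: 17.15
eef_pos: [496.7, -259.6, 367.7]
eef_rot: [3.142, -0.0, 1.576]
wrist_force: [0.3, 1.2, -2.8]
finger_gap: 63.9
finger_force: 30.0
```

```bash
python3 - <<'E'
from h import *
s=read_state(); print(s["eef_pos"],np.degrees(s["eef_rot"]),s["finger_gap"])
p=camera("wrist"); cv2.imwrite(f"pics/w7.png",p["color"])
spots(["tin_1_c","tray"],p,.3); spots(["gap_l","tray"],camera("side"),.4)
E
```

```text
[ 496.74431782 -259.56302285  367.7260399 ] [ 1.79999302e+02 -1.04357123e-02  9.03218656e+01] 63.850670274830264
tin_1_c 0.67 [ 498. -201.  193.] [323. 134.]
gap_l 0.77 [ 495. -204.  197.] [348. 167.]
gap_l 0.62 [ 499. -264.  192.] [354. 158.]
tray 0.75 [ 497. -234.  146.] [351. 173.]
tray 0.63 [ 493. -231.  107.] [351. 181.]
```

View pics/w7.png

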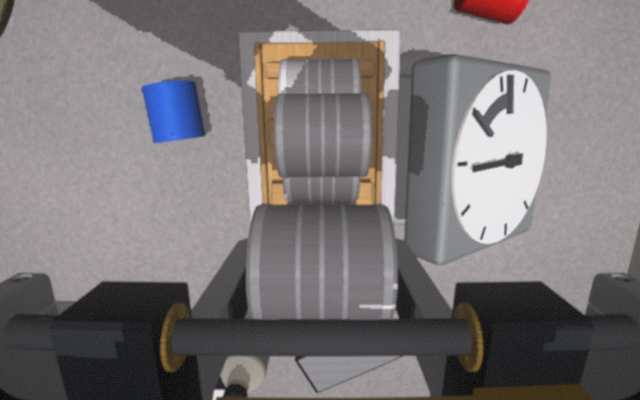

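The held tin (322,262) is in line with the saddled tin (323,135) and the row. Lowering into the right gap.

Call:
{"op": "send_rows", "data": {"series": [[[0,-3,-20],0,0.6],[[0,0,-25],0,0.6],[[0,0,-20],0,0.6],[[0,0,-12],0,0.6],[[0,0,-6],0,0.6],[[0,0,-4],0,0.6],[[0,0,-3],0,0.6],[[0,0,-2],0,0.6],[[0,0,-2],0,0.6],[[0,0,-2],0,0.6],[[0,0,0],0,0.6],[[0,0,0],0,0.6]]}}

```text
clock: 18.65
eef_pos: [496.6, -263.6, 271.7]
eef_rot: [3.141, 0.0, 1.575]
wrist_force: [-0.5, -0.4, -2.6]
finger_gap: 63.9
finger_force: 30.0
```

```bash
cat > f.py <<'E'
from h import *
F=[]
for i in range(4):
    camera("wrist"); F.append(read_state()["wrist_force"])
print(np.mean(F,0),read_state()["eef_pos"])
spots(["tin_1_c","tray"],camera("side"))
E
python3 f.py
```

```text
[ 0.11263158 -0.17254355 -2.31539806] [ 496.5903609  -263.62812938  271.74494551]
tin_1_c 0.57 [ 497. -202.  195.] [348. 167.]
tray 0.59 [ 490. -232.  104.] [352. 182.]
```

Call:
{"op": "send_rows", "data": {"series": [[[0,0,-2],0,0.6],[[0,0,-2],0,0.6],[[0,0,-1],0,0.6],[[0,0,0],0,0.6],[[0,0,0],0,0.6]]}}

```text
clock: 19.5
eef_pos: [496.6, -263.7, 266.7]
eef_rot: [3.141, 0.0, 1.575]
wrist_force: [-0.1, -0.8, -0.4]
finger_gap: 63.9
finger_force: 30.0
```

```bash
python3 f.py
```

```text
[ 0.145027   -0.90267431  0.44882245] [ 496.57450014 -263.6267522   266.68026863]
tin_1_c 0.63 [ 497. -202.  191.] [347. 168.]
tray 0.65 [ 497. -230.   98.] [350. 183.]
```

In contact and the load has transferred. Releasing and rising.

Call:
{"op": "send_rows", "data": {"series": [[[0,0,0],0,-0.45],[[0,0,0],0,-0.6],[[0,0,0],0,-0.8],[[0,0,0],0,-0.8],[[0,0,10],0,-0.8],[[0,0,25],0,-0.8],[[0,20,40],0,-0.8],[[0,35,40],0,-1],[[0,35,40],0,-1],[[0,10,0],0,-1],[[0,0,0],0,-1],[[0,0,0],0,-1]]}}

```text
clock: 21.05
eef_pos: [496.4, -168.2, 416.0]
eef_rot: [-3.14, -0.0, 1.575]
wrist_force: [-0.1, -0.0, -0.2]
finger_gap: 94.1
finger_force: 0.0
```

```bash
python3 - <<'E'
from h import *
s=read_state(); print(s["eef_pos"],s["clock"])
for c in("side","top","wrist"):
    p=camera(c);print(c)
    spots(["tin_1_c","tray"],p,.4)
    if c=="wrist":
        cv2.imwrite("pics/w8.png",cv2.resize(p["color"][100:360,200:560],None,fx=2,fy=2))
E
```

```text
[ 496.41845404 -168.17695085  415.96295099] 21.05
side
tin_1_c 0.6 [ 496. -200.  190.] [348. 168.]
tray 0.87 [ 493. -230.  101.] [351. 183.]
top
tin_1_c 0.54 [ 494. -202.  190.] [392. 220.]
wrist
tin_1_c 0.83 [ 499. -200.  190.] [323. 229.]
```

View pics/w8.png

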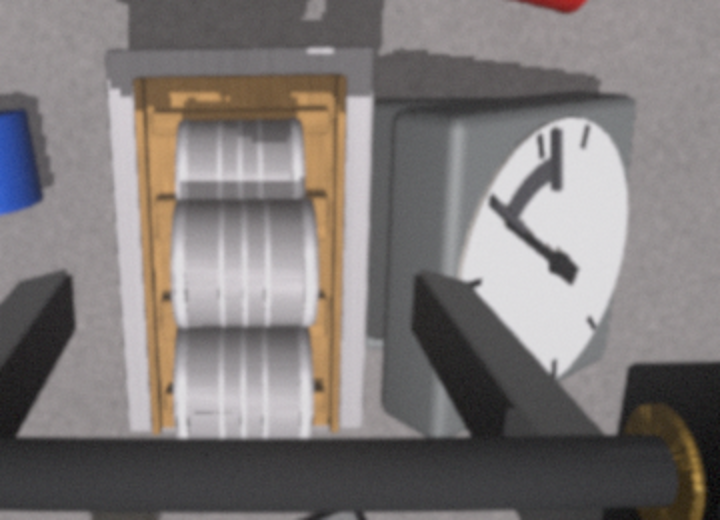

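Both tins are saddled. The needle, with its tip at crop (506,215), is right at the lower bar (490,197), so I need a more exact reading. I'll move above the dial for that.

Call:
{"op": "send_rows", "data": {"series": [[[25,-10,10],0,-1],[[30,-15,5],0,-1],[[30,-15,0],0,-1],[[30,-15,0],0,-1],[[20,-10,0],0,-1],[[0,-10,0],0,-1],[[0,0,0],0,-1],[[0,0,0],0,-1]]}}

```text
clock: 22.3
eef_pos: [630.9, -242.7, 432.3]
eef_rot: [3.141, 0.0, 1.575]
wrist_force: [-0.8, 0.3, 0.3]
finger_gap: 93.7
finger_force: 0.0
```

```bash
python3 - <<'E'
from h import *
s=read_state(); print(s["eef_pos"],s["clock"])
p=camera("wrist"); cv2.imwrite("pics/w9.png",p["color"]); g=cv2.cvtColor(p["color"],cv2.COLOR_BGR2GRAY)
for r in regions_of("needle",p): 
    v,u=np.where(r["mask"]); print("needle",r["confidence"],u.min(),u.max(),v.min(),v.max(),len(u))
_,b=cv2.threshold(g,200,255,0)
b=cv2.morphologyEx(b,cv2.MORPH_CLOSE,np.ones((5,5)))
for c in cv2.findContours(b,0,2)[0]:
    if cv2.contourArea(c)>2000: print(cv2.contourArea(c),cv2.boundingRect(c),cv2.fitEllipse(c))
E
```

```text
[ 630.93735756 -242.74027186  432.27098495] 22.3
needle 0.84 330 381 139 178 435
4351.0 (347, 356, 129, 41) ((408.5810852050781, 376.8611145019531), (67.14498138427734, 125.66307067871094), 98.43122100830078)
7498.0 (303, 110, 112, 127) ((362.3720397949219, 181.8302459716797), (89.73792266845703, 133.857666015625), 47.39276885986328)
```

```bash
python3 - <<'E'
from h import *
im=cv2.imread("pics/w9.png"); g=cv2.cvtColor(im,cv2.COLOR_BGR2GRAY)
b=((g>165)).astype(np.uint8)*255
cs=[c for c in cv2.findContours(b,0,2)[0] if cv2.contourArea(c)>3000]
out=[]
for c in cs:
    if cv2.boundingRect(c)[1]<300: 
        h=cv2.convexHull(c); e=cv2.fitEllipse(h); print(cv2.boundingRect(c),cv2.fitEllipse(h)); E=e
crop=cv2.resize(im[95:270,280:440],None,fx=3.2,fy=3.2,interpolation=cv2.INTER_CUBIC)
(cx,cy),(a,bb),an=E
M=cv2.getRotationMatrix2D((0,0),0,1)
t=np.radians(an); R=np.array([[np.cos(t),-np.sin(t)],[np.sin(t),np.cos(t)]])
A=R@np.diag([a/2,bb/2])@R.T   # unit circle -> ellipse
S=70*2.; N=280
yy,xx=np.mgrid[0:N,0:N]; q=np.stack([(xx-N/2)/120,(yy-N/2)/120],-1)@A.T+[cx,cy]
rect=cv2.remap(im,q[...,0].astype(np.float32),q[...,1].astype(np.float32),cv2.INTER_CUBIC)
canvas=np.zeros((560,800,3),np.uint8); canvas[:crop.shape[0],:crop.shape[1]][:, :]=crop[:560]
canvas[:280,515:795]=rect
# dark profile by radius
gr=cv2.cvtColor(rect,cv2.COLOR_BGR2GRAY).astype(np.float32)
pol=cv2.warpPolar(gr,(125,720),(N/2,N/2),125,0)  # rows: angle cw from +x at 0.5deg
canvas[285:555,515:795]=cv2.resize(cv2.cvtColor(pol.T.clip(0,255).astype(np.uint8),cv2.COLOR_GRAY2BGR),(280,270))
cv2.imwrite("pics/w9c.png",canvas); np.save("pol.npy",pol)
for r in(40,55,70,80,90,98,104):
    d=pol[:,r-3:r+4].mean(1); idx=np.where(d<130)[0]
    if len(idx):
        gs=np.split(idx,np.where(np.diff(idx)>2)[0]+1); print(r,[(x[0]/2,x[-1]/2) for x in gs])
E
```

```text
(302, 108, 114, 130) ((358.74542236328125, 163.925048828125), (111.7527084350586, 147.53797912597656), 11.263686180114746)
40 [(np.float64(10.5), np.float64(34.0)), (np.float64(213.0), np.float64(227.5))]
55 [(np.float64(210.5), np.float64(224.5))]
70 [(np.float64(210.5), np.float64(275.0))]
80 [(np.float64(212.0), np.float64(273.0))]
90 [(np.float64(176.0), np.float64(177.0)), (np.float64(213.5), np.float64(220.5)), (np.float64(241.5), np.float64(241.5)), (np.float64(243.0), np.float64(243.0)), (np.float64(244.5), np.float64(271.5))]
98 [(np.float64(136.5), np.float64(138.5)), (np.float64(176.0), np.float64(178.0)), (np.float64(213.5), np.float64(220.5)), (np.float64(254.0), np.float64(259.0)), (np.float64(263.5), np.float64(271.0)), (np.float64(290.0), np.float64(294.0))]
104 [(np.float64(39.0), np.float64(40.0)), (np.float64(69.0), np.float64(70.5)), (np.float64(101.0), np.float64(103.0)), (np.float64(137.0), np.float64(139.0)), (np.float64(176.0), np.float64(178.5)), (np.float64(213.0), np.float64(220.0)), (np.float64(254.0), np.float64(258.5)), (np.float64(263.0), np.float64(270.5)), (np.float64(289.0), np.float64(294.0))]
```

View pics/w9c.png

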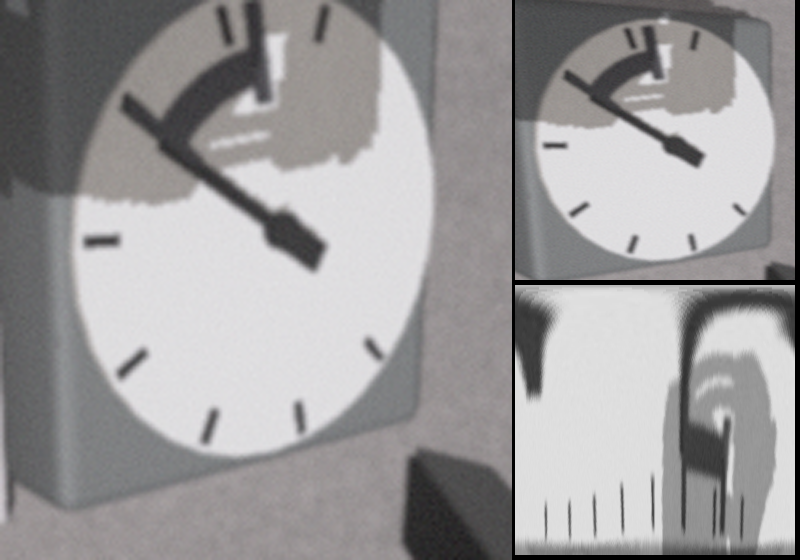

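The close view shows ticks for 0 to 2.4 running from (373,349) round to (102,241), bars at (123,98) and (252,30), and the needle running from the hub (283,230) to the tip (163,147), level with the lower bar. I'll fit the dial to its ticks and read the needle's direction.

```bash
python3 - <<'E'
from h import *
im=cv2.imread("pics/w9.png"); f=3.2
g=cv2.cvtColor(im[95:270,280:440],cv2.COLOR_BGR2GRAY); g=cv2.resize(g,None,fx=f,fy=f,interpolation=cv2.INTER_CUBIC).astype(float)
T={0:(373,349),.6:(300,418),1.2:(209,427),1.8:(132,364),2.4:(102,241),3.6:(225,25),4.2:(321,22)}
pts=[];th=[]
for a,(x,y) in T.items():
    y0=max(0,y-20); w=g[y0:y+22,x-22:x+23]; d=np.clip(np.median(w)*.75-w,0,None)
    yy,xx=np.mgrid[0:w.shape[0],0:w.shape[1]]
    if a==3.6: d[:,36:]=0
    c=(x-22+(d*xx).sum()/d.sum(), y0+(d*yy).sum()/d.sum()); pts.append(c); th.append(a)
th=np.array(th); pts=np.array(pts); print(pts.round(0).tolist())
cir=np.c_[np.cos(th),np.sin(th)]
H,_=cv2.findHomography(cir,pts); A,_=cv2.estimateAffine2D(cir,pts)
for n,Hm in(("hom",H),("aff",np.vstack([A,[0,0,1]]))):
    inv=lambda q:cv2.perspectiveTransform(np.array(q,float).reshape(-1,1,2),np.linalg.inv(Hm)).reshape(-1,2)
    pr=cv2.perspectiveTransform(cir.reshape(-1,1,2),Hm).reshape(-1,2)
    print(n,"res",np.abs(pr-pts).max().round(1),"centre px",(Hm[:2,2]/Hm[2,2]).round(1))
    # needle centreline: dark pts in the thin part
    P=[]
    for s in np.linspace(.25,.8,25):
        c=np.array([283,230])*(1-s)+np.array([163,147])*s; nrm=np.array([83,-120.])/146; nrm=np.array([-nrm[1],nrm[0]]) if False else np.array([83,-120.])/146
        k=np.arange(-16,17); q=c+k[:,None]*nrm
        v=cv2.remap(g.astype(np.float32),q[:,0].astype(np.float32),q[:,1].astype(np.float32),1).ravel()
        d=np.clip(110-v,0,None); 
        if d.sum()>0: P.append(c+nrm*(d*k).sum()/d.sum())
    vx,vy,x0,y0=cv2.fitLine(np.array(P,np.float32),cv2.DIST_HUBER,0,.01,.01).ravel()
    e=np.array([[x0,y0],[x0-60*np.sign(vx)*vx,y0-60*np.sign(vx)*vy]]); m=inv(e); dd=m[1]-m[0]
    print("needle dir",np.degrees(np.arctan2(vy,vx)).round(2),"angle",np.arctan2(dd[1],dd[0])%(2*np.pi))
    for bar in([(125,101),(165,138)],[(253,10),(265,95)]):
        m=inv(bar); dd=m[0]-m[1]; print("bar dir",np.arctan2(dd[1],dd[0])%(2*np.pi),"pos",np.arctan2(m[:,1],m[:,0])%(2*np.pi))
E
```

```text
[[379.0, 354.0], [303.0, 421.0], [209.0, 426.0], [131.0, 364.0], [101.0, 241.0], [224.0, 25.0], [321.0, 23.0]]
hom res 1.6 centre px [276.6 230.6]
needle dir 36.9 angle 2.9375382117883557
bar dir 3.029333636591888 pos [2.99210914 2.97970732]
bar dir 3.7330403162191947 pos [3.77741131 3.80402151]
aff res 47.2 centre px [252.9 237.9]
needle dir 36.9 angle 3.05051486469606
bar dir 3.146312947833917 pos [3.21691222 3.24641568]
bar dir 3.8931605774675773 pos [4.06525608 4.16859428]
```

```bash
python3 - <<'E'
from h import *
th=np.array([0,.6,1.2,1.8,2.4,3.6,4.2]); cir=np.c_[np.cos(th),np.sin(th)]
base=np.array([[373,349],[300,418],[209,426.5],[131.5,364],[101,241],[224,25],[321,23]],float)
d=np.array([-np.cos(np.radians(36.9)),-np.sin(np.radians(36.9))])
rng=np.random.default_rng(0); o=[]
for i in range(300):
    p=base+rng.normal(0,1.2*(i>0),base.shape)
    H,_=cv2.findHomography(cir,p)
    m=cv2.perspectiveTransform(np.array([[[225,190]],[[225,190]+60*d]]),np.linalg.inv(H)).reshape(-1,2); dd=m[1]-m[0]
    o.append(np.arctan2(dd[1],dd[0]))
    if i==0: pr=cv2.perspectiveTransform(cir.reshape(-1,1,2),H).reshape(-1,2); print(o[0],np.abs(pr-p).max())
print(np.mean(o),np.std(o))
E
```

```text
2.934695172254902 0.585807153589144
2.934237721944905 0.004198807882934759
```

The needle reads 2.935 ± 0.01, below 2.97, so the third tin is needed and should bring it to about 3.53. Going to the far-left tin at about (445, 305).

Call:
{"op": "send_rows", "data": {"series": [[[-20,20,0],0,-1],[[-25,40,0],-1,-1],[[-25,42,0],-1,-1],[[-25,42,0],-1,-1],[[-20,45,0],-1,-1],[[-15,45,0],-1,-1],[[-15,45,0],-1,-1],[[-15,45,0],-1,-1],[[-10,45,0],-1,-1],[[-10,45,0],-1,-1],[[-6,45,0],-1,-1],[[0,40,-20],0,-1]], "squeeze": 20}}

```text
clock: 23.6
eef_pos: [444.0, 258.3, 414.7]
eef_rot: [3.137, -0.004, 1.401]
wrist_force: [0.5, -0.4, -0.9]
finger_gap: 94.1
finger_force: 0.0
```

Call:
{"op": "send_rows", "data": {"series": [[[0,20,-40],0,-1],[[0,10,-45],0,-1],[[0,0,-45],0,-1],[[0,0,-40],0,-1],[[0,0,-20],0,-1],[[0,0,0],0,-1],[[0,0,0],0,-1]]}}

```text
clock: 24.3
eef_pos: [445.6, 286.4, 223.3]
eef_rot: [3.14, -0.001, 1.401]
wrist_force: [-0.7, 1.0, 0.4]
finger_gap: 93.9
finger_force: 0.0
```

```bash
python3 - <<'E'
from h import *
s=read_state(); print(s["eef_pos"],np.degrees(s["eef_rot"]))
p=camera("wrist")
spots(["tin_1_c","tape"],p)
R=cv2.Rodrigues(np.array([0,0,np.radians(-10)]))[0]
print([pix(np.array([445,305,63])+R@np.array([a,0,0]),p).round() for a in(-32,32)])
for r in regions_of("tin_1_c",p):
    v,u=np.where(r["mask"]); print(r["confidence"],u.min(),u.max(),v.min(),v.max())
E
```

```text
[445.55113376 286.36910738 223.27125465] [ 1.79932858e+02 -5.43497416e-02  8.02745321e+01]
tape 0.79 [565. 283.  50.] [475. 191.]
[array([270., 193.]), array([360., 193.])]
0.41 448 515 150 227
```

Call:
{"op": "send_rows", "data": {"series": [[[0,19,-12],0,-1],[[0,0,-25],0,-1],[[0,0,-25],0,-1],[[0,0,-20],0,-1],[[0,0,-14],0,-1],[[0,0,0],0,-1],[[0,0,0],0,0.6],[[0,0,0],0,0.6],[[0,0,0],0,0.6],[[0,0,0],0,0.6],[[0,0,0],0,0.6]], "squeeze": 20}}

```text
clock: 25.6
eef_pos: [445.7, 305.3, 126.4]
eef_rot: [3.141, -0.0, 1.401]
wrist_force: [-0.4, 0.3, 3.1]
finger_gap: 64.0
finger_force: 20.0
```

Call:
{"op": "send_rows", "data": {"series": [[[0,0,15],0,0.6],[[0,0,35],0,0.6],[[0,0,45],0,0.6],[[0,0,48],0,0.6],[[0,-15,48],0,0.6],[[5,-30,45],2,0.6],[[5,-40,35],2,0.6],[[5,-40,0],2,0.6],[[5,-40,0],2,0.6],[[5,-40,0],2,0.6],[[5,-40,0],0,0.6],[[5,-40,0],0,0.6]], "squeeze": 30}}

```text
clock: 26.8
eef_pos: [479.6, 23.6, 390.7]
eef_rot: [-3.141, 0.0, 1.576]
wrist_force: [0.6, -0.5, -3.2]
finger_gap: 63.7
finger_force: 30.0
```

Call:
{"op": "send_rows", "data": {"series": [[[5,-40,0],0,0.6],[[5,-40,0],0,0.6],[[5,-40,0],0,0.6],[[0,-40,0],0,0.6],[[0,-40,0],0,0.6],[[0,-30,0],0,0.6],[[0,-15,0],0,0.6],[[0,-5,0],0,0.6],[[0,0,0],0,0.6],[[0,0,0],0,0.6]]}}

```text
clock: 27.8
eef_pos: [495.0, -223.7, 390.9]
eef_rot: [3.141, -0.0, 1.576]
wrist_force: [0.8, -0.4, -2.9]
finger_gap: 64.1
finger_force: 30.0
```

```bash
python3 - <<'E'
from h import *
s=read_state(); print(s["eef_pos"],np.degrees(s["eef_rot"]),s["finger_gap"])
p=camera("wrist");spots(["tin_1_c","row_l_c"],p,.3); spots(["apex","gap_l","tray"],camera("side"),.4)
E
```

```text
[ 495.00534954 -223.67762898  390.94651634] [ 1.79992133e+02 -9.87434136e-03  9.03231135e+01] 64.06071769614572
tin_1_c 0.94 [ 498. -200.  189.] [324. 175.]
row_l_c 0.84 [ 495. -169.  135.] [321. 134.]
row_l_c 0.8 [687. -50.  31.] [483.  30.]
row_l_c 0.58 [ 324. -184.   30.] [187. 141.]
apex 0.57 [ 494. -201.  192.] [348. 168.]
gap_l 0.77 [ 495. -204.  193.] [348. 167.]
gap_l 0.63 [ 498. -265.  191.] [354. 158.]
tray 0.66 [ 495. -231.   99.] [350. 183.]
tray 0.63 [386.  -4.   2.] [353. 252.]
```

Call:
{"op": "send_rows", "data": {"series": [[[1.5,-8,-15],0,0.6],[[0,0,-20],0,0.6],[[0,0,-14],0,0.6],[[0,0,-7],0,0.6],[[0,0,-5],0,0.6],[[0,0,-3],0,0.6],[[0,0,-2],0,0.6],[[0,0,-2],0,0.6],[[0,0,0],0,0.6],[[0,0,0],0,0.6]]}}

```text
clock: 29.15
eef_pos: [496.4, -232.8, 323.1]
eef_rot: [3.141, 0.0, 1.575]
wrist_force: [0.2, 0.1, -3.0]
finger_gap: 64.2
finger_force: 30.0
```

```bash
python3 f.py
```

```text
[-0.00794662 -0.11165567 -2.03465642] [ 496.36595089 -232.76725811  322.99273985]
tin_1_c 0.64 [ 501. -199.  190.] [346. 168.]
tray 0.74 [ 496. -230.  100.] [350. 183.]
```

Call:
{"op": "send_rows", "data": {"series": [[[0,0.5,-2],0,0.6],[[0,0,-2],0,0.6],[[0,0,-1],0,0.6],[[0,0,0],0,0.6],[[0,0,0],0,0.6]]}}

```text
clock: 30.0
eef_pos: [496.3, -232.3, 317.8]
eef_rot: [-3.141, -0.0, 1.575]
wrist_force: [0.5, 0.6, -2.3]
finger_gap: 64.0
finger_force: 30.0
```

```bash
python3 f.py
```

```text
[ 0.19157262 -0.00810739 -2.23899229] [ 496.34737683 -232.25436682  317.88892333]
tin_1_c 0.67 [ 495. -203.  192.] [348. 168.]
tin_1_c 0.56 [ 499. -233.  239.] [351. 152.]
tin_1_c 0.45 [ 500. -265.  188.] [353. 158.]
tray 0.9 [ 492. -231.   97.] [351. 184.]
```

Not yet loaded, so I'll keep going down slowly.

Call:
{"op": "send_rows", "data": {"series": [[[0,0,-1],0,0.6],[[0,0,-1],0,0.6],[[0,0,-1],0,0.6],[[0,0,0],0,0.6],[[0,0,0],0,0.6]]}}

```text
clock: 30.85
eef_pos: [496.3, -232.3, 314.9]
eef_rot: [3.142, 0.0, 1.575]
wrist_force: [-0.9, -0.3, -1.3]
finger_gap: 63.8
finger_force: 30.0
```

```bash
python3 f.py
```

```text
[ 0.00421144 -0.43586642 -0.80061216] [ 496.35684301 -232.28221813  314.86494447]
tin_1_c 0.92 [ 494. -201.  187.] [348. 169.]
tray 0.78 [ 495. -232.   97.] [350. 183.]
tray 0.63 [ 498. -197.  188.] [347. 169.]
```

Call:
{"op": "send_rows", "data": {"series": [[[0,0,-1],0,0.6],[[0,0,-1],0,0.6],[[0,0,0],0,0.6],[[0,0,0],0,0.6]]}}

```text
clock: 31.6
eef_pos: [496.4, -232.3, 312.8]
eef_rot: [3.142, 0.0, 1.575]
wrist_force: [-0.9, -1.5, 1.2]
finger_gap: 63.5
finger_force: 30.0
```

```bash
python3 f.py
```

```text
[-0.60764865 -0.70061068  0.57492525] [ 496.35195285 -232.25971766  312.84639624]
tin_1_c 0.58 [ 497. -202.  184.] [348. 169.]
tin_1_c 0.31 [ 495. -232.   94.] [350. 184.]
tray 0.6 [ 492. -233.   96.] [351. 184.]
```

The load has transferred. Releasing straight up, then moving aside above the dial to check.

Call:
{"op": "send_rows", "data": {"series": [[[0,0,0],0,-0.45],[[0,0,0],0,-0.6],[[0,0,0],0,-0.8],[[0,0,0],0,-0.8],[[0,0,10],0,-0.8],[[0,0,25],0,-0.8],[[0,0,35],0,-0.8],[[10,10,35],0,-1],[[25,5,15],0,-1],[[30,0,0],0,-1],[[30,-10,0],0,-1],[[30,-10,0],0,-1]]}}

```text
clock: 33.15
eef_pos: [622.3, -237.1, 433.9]
eef_rot: [3.141, 0.0, 1.576]
wrist_force: [0.2, 0.3, -0.6]
finger_gap: 93.9
finger_force: 0.0
```

Call:
{"op": "send_rows", "data": {"series": [[[10,-5,0],0,-1],[[0,0,0],0,-1],[[0,0,0],0,-1]]}}

```text
clock: 33.45
eef_pos: [631.0, -242.1, 433.2]
eef_rot: [3.142, 0.0, 1.575]
wrist_force: [-0.7, -0.1, -0.5]
finger_gap: 93.8
finger_force: 0.0
```

```bash
python3 - <<'E'
from h import *
s=read_state(); print(s["eef_pos"],s["clock"])
p=camera("wrist"); im=p["color"]; g=cv2.cvtColor(im,cv2.COLOR_BGR2GRAY); cv2.imwrite("pics/w10.png",im)
old=cv2.imread("pics/w9.png",0)
# register to old dial picture (static dial outline and ticks)
W=np.eye(3,dtype=np.float32); 
cc,W=cv2.findTransformECC(old[95:270,270:440],g[95:270,270:440],W[:2],cv2.MOTION_AFFINE,(3,200,1e-6)); print("ecc",cc,W.round(3).tolist())
for r in regions_of("needle",p)[:2]:
    v,u=np.where(r["mask"]); vx,vy,x0,y0=cv2.fitLine(np.c_[u,v].astype(np.float32),cv2.DIST_L2,0,.01,.01).ravel()
    print("needle",r["confidence"],u.min(),u.max(),v.min(),v.max(),len(u),np.degrees(np.arctan2(vy,vx)))
    th=np.array([0,.6,1.2,1.8,2.4,3.6,4.2]); cir=np.c_[np.cos(th),np.sin(th)]
    b=np.array([[373,349],[300,418],[209,426.5],[131.5,364],[101,241],[224,25],[321,23]])/3.2+[10,0]
    b=b@W[:,:2].T+W[:,2]+[270,95]
    H,_=cv2.findHomography(cir,b); d=np.array([vx,vy]); d=d if d[1]<0 else -d
    m=cv2.perspectiveTransform(np.array([[[x0,y0]],[[x0,y0]+20*d]]).astype(float),np.linalg.inv(H)).reshape(-1,2); dd=m[1]-m[0]
    print("angle",np.arctan2(dd[1],dd[0])%(2*np.pi))
for c in("side","top"):
    p=camera(c); print(c); spots(["tin_1_c","row_l_c","tray","tape","stapler","pencup"],p,.4)
E
```

```text
[ 631.00988119 -242.12053694  433.16168196] 33.45
ecc 0.949583760548551 [[0.9940000176429749, -0.0, 0.3840000033378601], [0.007000000216066837, 0.9990000128746033, -0.14499999582767487]]
needle 0.82 351 376 117 185 432 72.98146
angle 3.5331089088979533
side
tin_1_c 0.92 [ 497. -200.  183.] [347. 170.]
row_l_c 0.85 [ 501. -170.  133.] [343. 185.]
row_l_c 0.71 [ 325. -181.   32.] [388. 218.]
row_l_c 0.71 [694. -49.  27.] [280. 212.]
tray 0.73 [ 493. -230.   98.] [351. 184.]
tape 0.51 [410. 509.  -1.] [276. 374.]
tape 0.49 [569. 286.  48.] [264. 287.]
stapler 0.87 [502.  -5.   3.] [323. 241.]
stapler 0.44 [ 499. -291.  132.] [356. 166.]
pencup 0.62 [386.  -6.   2.] [353. 251.]
top
row_l_c 0.85 [684. -48.  33.] [343. 174.]
tape 0.68 [567. 284.  47.] [255. 202.]
stapler 0.76 [501.  -8.   1.] [332. 222.]
pencup 0.56 [391.  -5.   1.] [331. 251.]
```

The needle is at about 3.53, inside the sector. One last check of the top tin from a clear viewpoint.

Call:
{"op": "send_rows", "data": {"series": [[[-40,25,10],0,-1],[[-40,30,10],0,-1],[[-40,30,10],0,-1],[[-15,20,0],0,-1],[[0,0,0],0,-1],[[0,0,0],0,-1]]}}

```text
clock: 34.85
eef_pos: [497.9, -138.4, 462.8]
eef_rot: [3.141, 0.0, 1.576]
wrist_force: [0.4, -1.2, -0.0]
finger_gap: 94.0
finger_force: 0.0
```

```bash
python3 - <<'E'
from h import *
print(read_state()["eef_pos"])
for c in("wrist","side","wrist","side"):
    p=camera(c); print(c); spots(["tin_1_c","apex","row_l_c"],p,.25)
    if c=="side":
        for r in regions_of("tin_1_c",p): v,u=np.where(r["mask"]); print(round(r["confidence"],2),u.min(),u.max(),v.min(),v.max())
        print("apex expected", pix(np.array([496.5,-232,234]),p))
E
```

```text
[ 497.90795569 -138.37658728  462.84121102]
wrist
tin_1_c 0.75 [ 495. -202.  185.] [318. 241.]
row_l_c 0.95 [690. -53.  31.] [454. 107.]
row_l_c 0.92 [ 495. -170.  133.] [318. 202.]
row_l_c 0.59 [ 323. -186.   33.] [206. 196.]
side
tin_1_c 0.73 [ 497. -263.  185.] [354. 160.]
tin_1_c 0.67 [413. 507.  -2.] [275. 373.]
tin_1_c 0.61 [ 498. -200.  185.] [347. 169.]
row_l_c 0.82 [ 328. -185.   35.] [387. 217.]
row_l_c 0.64 [ 499. -172.  133.] [343. 185.]
row_l_c 0.63 [687. -48.  29.] [282. 213.]
0.74 335 358 160 179
apex expected [351.47889748 153.41039755]
wrist
tin_1_c 0.62 [ 497. -200.  185.] [320. 240.]
row_l_c 0.76 [ 498. -173.  134.] [321. 204.]
row_l_c 0.75 [686. -51.  34.] [452. 105.]
row_l_c 0.66 [ 323. -186.   32.] [206. 195.]
side
tin_1_c 0.75 [ 495. -202.  184.] [348. 170.]
tin_1_c 0.51 [ 399. -508.    1.] [396. 168.]
row_l_c 0.77 [ 497. -172.  133.] [344. 185.]
row_l_c 0.72 [689. -49.  27.] [282. 213.]
row_l_c 0.68 [ 326. -184.   33.] [388. 217.]
0.71 336 358 160 178
apex expected [351.47889748 153.41039755]
```

```bash
python3 - <<'E'
from h import *
p=camera("side"); a=cv2.cvtColor(p["color"],cv2.COLOR_BGR2GRAY).astype(int); b=cv2.imread("pics/side5.png",0).astype(int)
d=abs(a-b)[120:200,310:400]; m=(d>25).astype(np.uint8)
n,l,st,c=cv2.connectedComponentsWithStats(m)
print([(s[:4]+[310,120,0,0],s[4]) for s in st[1:] if s[4]>15])
R=32; q=[pix(np.array([496.5+x,-232+30*np.cos(t),234+30*np.sin(t)]),p) for x in(-32,32) for t in np.arange(0,6.28,.4)]
q=np.array(q); print("expected apex box",q.min(0),q.max(0))
print(a[138:182:4,335:372:4])
print(b[138:182:4,335:372:4])
E
```

```text
[(array([324, 120,   9,  22]), np.int32(138)), (array([338, 120,  35,  51]), np.int32(684)), (array([337, 166,  20,   9]), np.int32(69)), (array([336, 173,  18,   9]), np.int32(67)), (array([361, 172,  10,   6]), np.int32(23)), (array([366, 175,  15,  25]), np.int32(46)), (array([319, 176,  28,  24]), np.int32(123)), (array([355, 178,  12,   9]), np.int32(36)), (array([364, 180,   7,  12]), np.int32(17)), (array([332, 182,  22,   9]), np.int32(62)), (array([349, 189,  11,   8]), np.int32(36))]
expected apex box [339.69389815 142.88254526] [363.10877918 164.01812599]
[[255 255 239 222 219 161 182 217 215 218]
 [255 255 229 226 221 208 218 216 216 218]
 [255 254 247 248 249 243 234 213 219 219]
 [219 221 222 234 242 244 240 184 214 213]
 [196 211 158 181 201 219 141 177 215 216]
 [161 209 127 132 142 156 120 119 152 152]
 [158 250 221 188 148 131 132 121 171 217]
 [212 231 239 245 245 228 122 118 185 219]
 [217 165 193 215 226 143 150 119 193 205]
 [219 126 135 149 170 117 124 134 200 186]
 [244 198 165 140 131 142 125 216 207 176]]
[[255 255 240 222 220 219 150 198 217 218]
 [255 255 225 221 222 218 147 202 216 218]
 [255 254 224 223 220 217 146 213 218 220]
 [219 221 222 222 190 212 209 216 215 215]
 [195 221 221 220 221 220 218 216 217 215]
 [161 237 235 239 248 250 249 242 174 152]
 [157 248 250 249 249 248 235 247 172 220]
 [207 203 226 235 239 202 183 164 193 222]
 [211 142 162 185 205 125 163 117 138 183]
 [236 141 129 131 146 121 118 173 218 181]
 [249 242 232 197 155 143 130 206 184 189]]
```

The side picture shows a new tin-shaped block exactly inside the expected apex box (columns 340–363, rows 143–164). The gap tins, the row and the bystanders are where they should be, so I'm handing in.

```bash
python3 -c "
from cell import *
print(sign_off())"
```

```text
the job is handed in; nothing more can be done
None
```

I handed the job in with three tins added, one in each gap and a third on top; the needle read about 3.53 rad, inside the 2.97–3.75 sector, after about 35 s of the 72 s allowed (no verdict came back).

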